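# Take a colour reading on the wide tea sample dish

### The arm

A 6-joint arm with a two-finger parallel gripper is mounted at the origin on the work surface. World frame = base frame: x ahead of the robot, y to its left, z up, the work surface at z = 0. Lengths are in m, angles in degrees, forces in N, time in s.
With the tool pointing down it reaches from about 0.4 to 0.825 m from the base axis. Payload 7 kg.
Tool frame: the origin (TCP) lies at the centre of the arm's flange, where the gripper is bolted on; the fingertips stand 178 mm ahead of it and the grasp point (between the pads) lies 159 mm ahead of it (r.tips_ahead is the z of the fingertips in the tool frame, in m); z points along the fingers, y is the line along which they close (so a half turn about z gives the same grasp; the last joint's range is limited). The gripper opens to 88 mm and grips with 3 to 60 N. Pads are 19 mm wide; open, the fingers measure 130 mm over their backs; the gripper's body (78 mm by 193 mm) begins 47 mm behind the grasp point.
Start: joints at [92.424, 20.546, 0.682, 0, -70.136, -16.507], TCP at [0.164, 0.655, 0.405] pointing down, gripper open.
Joint ranges: [-176.03, 176.03], [-82.01, 121.73], [-58.28, 71.71], [-173.87, 95.51], [-174.79, -0.11], [-173.66, 173.66]. Speed limits (degrees/s): [136.94, 136.94, 172.46, 180, 180, 180].

### API

Orientations are given as [roll, pitch, yaw] about the fixed x, y, z axes, in that order (R = Rz(yaw) Ry(pitch) Rx(roll)).
In Python, from plant import r gives the robot as it stands. The module is installed in compiled form; this text tells all that it offers.
- The arm moves only by the shell command python3 -m pendant 'ROWS' [FORCE]. ROWS is JSON, a list that holds one entry, the list of rows, each a list of 7 numbers: the shift along the tool's x, y, z in m, then the turn, a rotation vector about the tool's x, y, z in degrees, then the gripper command: -1 is shut, 1 is fully open, values between are in proportion. A call has 1 to 5 rows; each row is the pose to reach, as a shift and turn from the pose commanded when the call began, along the tool's axes at that moment; what a row does not reach only later rows make up. A row lasts 1/10 s, in which the tool goes at most 50 mm and 8.59 degrees, less where a joint would pass 70% of its speed; a pose out of reach is approached as far as the arm can. A call with a gripper value outside its range is refused whole. The fingers move at their own pace and stop on an object; FORCE is the grip in N (left out, the last holds). Time passes only in rows, so rows that repeat a pose let the fingers close. It gives the time, the measured TCP pose, the force, the opening and the grip force at its end, in the units of the state.
- r.get_state(): the state, without advancing time (a new reading comes with each control period).
- r.capture(name): name is "scene" or "top" or "wrist"; returns the picture (400x640x3 uint8, red, green, blue); there is no depth.
- r.camera_params(name): a dict with "fx", "fy", "cx", "cy" (pixels), "dist_coeffs" ([k1, k2, p1, p2, k3] as OpenCV has them; the pictures are not rectified), "R" (3x3) and "t" (3): a world point X has camera coordinates R X + t. Camera axes: x right, y down, z forward; pixel columns grow to the right and rows downward; lengths in m; the calibration is good to about 2 mm. A picture is of the moment at which its call begins: read the wrist's pose just before it. camera_params takes no time and is no camera call; for the wrist camera it gives the pose at the moment of the call.
- r.close_job(): hands the job in; it is judged then, once.
The state is a dict: "time_s": time; "joints": joint angles; "qd": joint speeds; "joint_torque": joint torques, N m; "tcp_pos": TCP position; "eef_rot": TCP orientation; "contact_force": force on the tool from outside, world axes, zero at the start; "moment": the same for the moment, N m; "gripper_width": finger opening in m; "gripper_force": force on a finger pad.
Only numpy, scipy, OpenCV 4.12 (cv2) and the standard library are available. Lean on these libraries where they do the work, as an engineer would, in place of code of your own. Each camera call takes 0.05 s, during which the arm holds its last target. There are 200 camera calls.

### The job

Take the hand-held colour meter out of its slanted charging stand and set its nose squarely, upright, inside the ring marked in the middle of the glass on the wider of the two tea sample dishes. Press gently, until the sprung rubber sleeve on the nose is pushed in about half of its travel, and finish while still holding the meter there, steady, in the gripper; do not let go or put it back. Leave the dishes, the cup and the bowl where they stand.

Things in the scene. Friction and masses are not known exactly. Their poses are not given: they have to be found in the camera images.
- meter: Colour meter, a loose grey stick 135 mm long, about 250 g. Origin: end of its nose with the sleeve out; z axis along the stick from nose to display end. From the nose: rubber sleeve 30 mm across (0 to 20 mm), steel barrel 25 mm across (to 40), plain body (40 to 130) 42 mm along x and 34 mm along y, between two flat faces that suit the fingers. It starts nose down in the stand.
- meter_grip (a point): Point to grip on the meter, on its long axis, 105 mm from the end of its nose, 30 mm below its display end; axes as the meter's. At the start the meter leans 25 degrees from vertical, display end towards the stand's front, its shoulder (40 mm from the nose's end) resting on the socket's rim: draw it out along its own axis by at least 45 mm.
- sleeve_end (a point): Centre of the flat free end of the rubber sleeve, 30 mm across, the end of the nose that is set on the glass; it moves with the sleeve. Its z axis is the meter's z axis.
- sleeve (a joint): How far the sprung sleeve is pushed in along the nose, in m: 0 fully out (free), 0.008 fully in. The spring takes 1 N to start it, 3 N half-way (0.004), 5 N fully in.
- stand: Charging stand, fixed to the table: black foot 125 x 90 x 12 mm with a slanted grey square socket about 53 mm wide outside, 33 mm inside, its rim 45 to 70 mm above the table. Origin on the table under the socket. The stand's front, to which the meter leans, is its -x axis; its y axis is parallel to the meter's y axis.
- wide_mark (a point): Centre of the ring marked on the glass of the wide sample dish, at glass height (32 mm above the table). The ring is 42 mm across; the dish is a loose round aluminium dish with a level glass cover over the tea, 120 mm across, 32 mm high, about 450 g. Its z axis points up. This is the dish to be read.
- small_mark (a point): Centre of the same ring on the small sample dish, 84 mm across, 32 mm high, loose; leave it alone.
- tasting_cup: White lidded tasting cup, 74 mm across, 84 mm high with its lid knob, loose, standing beyond the dishes. Origin under its centre.
- tasting_bowl: White empty tasting bowl, 96 mm across, 56 mm high, loose, standing beyond the dishes. Origin under its centre.

How it is judged (in metres and radians):
At the end, for the whole second after the job is handed in: Gripper still holds the meter, at rest, upright within 5 degrees, its sleeve end within 7 mm of the ring's centre on the wide dish's glass, sleeve pushed in 2 to 6.2 mm, 1 to 8 N on the glass; dishes, cup and bowl within 30 mm of their starts (horizontal distance between sleeve_end and wide_mark below 0.007 m and angle between the z axis of meter_grip and the z axis of wide_mark, either way round below 0.09 rad and angle between meter_grip's own z axis and vertical below 0.09 rad and value of joint sleeve between 0.002 and 0.0062 m and contact force between meter and wide_dish between 1 and 8 N and contact force between the fingers and meter above 3 N and contact force between stand and meter below 0.1 N and linear speed of meter below 0.02 m/s and height (world z) of wide_mark above 0.029 m and angle between wide_mark's own z axis and vertical below 0.05 rad and distance of each of wide_mark, small_mark, tasting_cup, tasting_bowl from where it was at the start of the episode below 0.03 m); the arm keeps its last pose, push and grip.
It fails at once if the glass is struck or pressed hard (over 25 N from the meter) (contact force between meter and wide_dish above 25 N).
It fails at once if the robot touches the wide dish hard (over 10 N) (contact force between any of the fingers, the arm and wide_dish above 10 N).
It fails at once if a dish, the cup or the bowl is pushed more than 30 mm away (distance of any of wide_mark, small_mark, tasting_cup, tasting_bowl from where it was at the start of the episode above 0.03 m).
It also fails if it takes over 42 s, if anything falls off the work surface, if the arm or the gripper's body presses on something with over 40 N, if the wrist force passes 120 N, or if a joint passes its speed limit or range.

## Working session

There is one attempt and no reset: what is moved stays moved. The work goes in short steps, Python scripts to look and compute and a shell command to move; the robot and the scene stay as the last step left them, time stands still between calls to the robot, and variables do not carry over. Pictures are saved under pics/ and viewed, at most 10 in all, crops included, and the job is handed in when it is done.

```bash
mkdir -p pics; python3 - <<'E'
from plant import r
import cv2,numpy as np
for n in("scene","top"):
    im=r.capture(n); cv2.imwrite(f"pics/{n}0.png",im[:,:,::-1])
    p=r.camera_params(n); print(n,p)
print(r.get_state())
E
```

```text
scene {'fx': 403.04129348768873, 'fy': 403.04129348768873, 'cx': 317.44270045776557, 'cy': 204.90572229044736, 'dist_coeffs': array([-0.03393256,  0.        ,  0.        ,  0.        ,  0.        ]), 'R': array([[ 0.02649522,  0.99963278, -0.00568456],
       [ 0.76537802, -0.02394359, -0.64313543],
       [-0.64303537,  0.01268917, -0.76573135]]), 't': array([-0.0109068 , -0.41065346,  1.31701972])}
top {'fx': 481.45233988625114, 'fy': 481.45233988625114, 'cx': 318.71425812812, 'cy': 194.21058105356738, 'dist_coeffs': array([-0.11974264,  0.        ,  0.        ,  0.        ,  0.        ]), 'R': array([[ 0.01763022, -0.99951393, -0.02571136],
       [-0.99371135, -0.01467235, -0.11100665],
       [ 0.11057544,  0.02750674, -0.99348702]]), 't': array([0.00660233, 0.62300211, 1.1219526 ])}
{'time_s': 0.1, 'joints': array([ 9.24240018e+01,  2.05866693e+01,  6.39350641e-01, -1.80115325e-02,
       -7.01356157e+01, -1.65071983e+01]), 'qd': array([ 0.09929849, -0.12056438,  0.10091748,  0.13419603,  0.00434914,
       -0.04812888]), 'joint_torque': array([-1.16607400e-03, -5.84166813e+01,  2.93748307e+01,  7.01554969e+00,
        1.01619173e-02, -5.36601419e-05]), 'tcp_pos': array([0.16420437, 0.65454461, 0.40382527]), 'eef_rot': array([ 1.79915672e+02, -7.33174728e-03, -1.40893237e+01]), 'contact_force': array([ 0.40657529,  0.3357484 , -0.01519556]), 'moment': array([-0.02790922, -0.01135706,  0.05385373]), 'gripper_force': 0.0, 'gripper_width': 0.08735815072469931}
```

View pics/scene0.png

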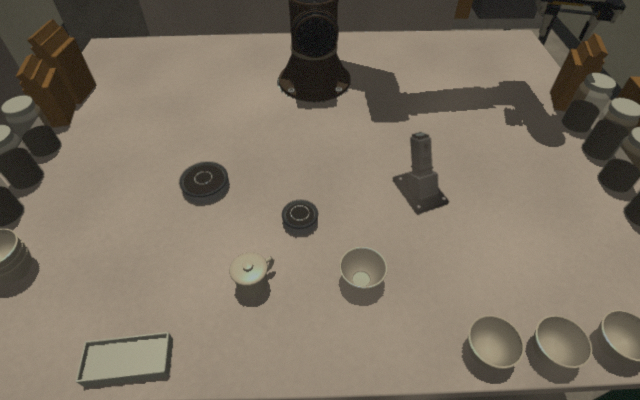

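View pics/top0.png

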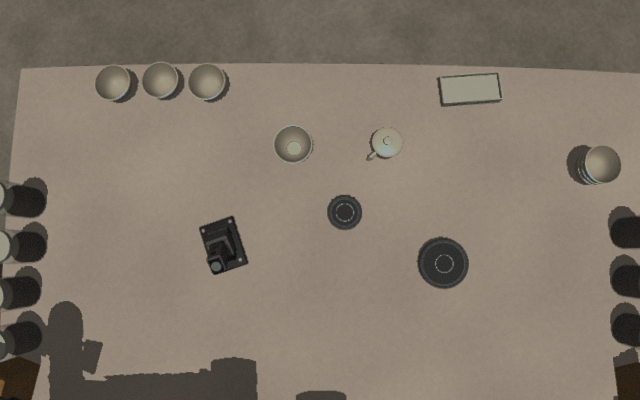

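The scene view shows the wide dish at (204,180), the small dish at (300,216), and the stand with the meter at (421,170). In the top view the wide dish is at (444,263), the small dish at (345,212), and the stand at (223,245) with the meter's display end near (216,266). I'll zoom in on the stand in both views.

```bash
cat > h.py <<'E'
import cv2,numpy as np
from plant import r
def ray(n,uv,p=None):
    p=p or r.camera_params(n)
    K=np.array([[p["fx"],0,p["cx"]],[0,p["fy"],p["cy"]],[0,0,1]])
    q=cv2.undistortPoints(np.array([[uv]],float),K,np.array(p["dist_coeffs"]))[0,0]
    R=np.array(p["R"]);return -R.T@p["t"],R.T@np.array([q[0],q[1],1])
def onz(n,uv,z,p=None):
    c,d=ray(n,uv,p);return c+d*(z-c[2])/d[2]
def proj(n,X,p=None):
    p=p or r.camera_params(n)
    K=np.array([[p["fx"],0,p["cx"]],[0,p["fy"],p["cy"]],[0,0,1]])
    return cv2.projectPoints(np.array([X],float),cv2.Rodrigues(np.array(p["R"]))[0],np.array(p["t"]),K,np.array(p["dist_coeffs"]))[0][0,0]
E
python3 - <<'E'
from h import *
a=cv2.imread("pics/top0.png")[205:285,185:265]; b=cv2.imread("pics/scene0.png")[125:220,380:460]
f=lambda x,s:cv2.convertScaleAbs(cv2.resize(x,None,fx=s,fy=s,interpolation=cv2.INTER_CUBIC),alpha=2.2)
a=f(a,5);b=f(b,5);c=np.zeros((475,800,3),np.uint8);c[:400,:400]=a;c[:475,400:]=b
cv2.imwrite("pics/c0.png",c)
im=cv2.imread("pics/top0.png")
g=cv2.cvtColor(im,cv2.COLOR_BGR2GRAY)
for (x,y) in((444,263),(345,212)):
    m=(g[y-35:y+35,x-35:x+35]<75).astype(np.uint8)
    cs=max(cv2.findContours(m,0,2)[0],key=cv2.contourArea);e=cv2.minEnclosingCircle(cs);M=cv2.moments(cs)
    print(e,M['m10']/M['m00']+x-35,M['m01']/M['m00']+y-35)
print(onz("top",(444,263.5),.032),onz("top",(345,212),.032),onz("scene",(204,177.5),.032),onz("scene",(300,213),.032))
E
```

```text
((33.415889739990234, 34.144859313964844), 25.986568450927734) 442.3065262076053 262.3939705378554
((34.227272033691406, 34.5), 17.485984802246094) 344.25744640485675 211.7030923923354
[ 0.46162728 -0.28438088  0.032     ] [ 0.58116424 -0.04698726  0.032     ] [ 0.46653742 -0.28053246  0.032     ] [ 0.58606093 -0.04406174  0.032     ]
```

View pics/c0.png

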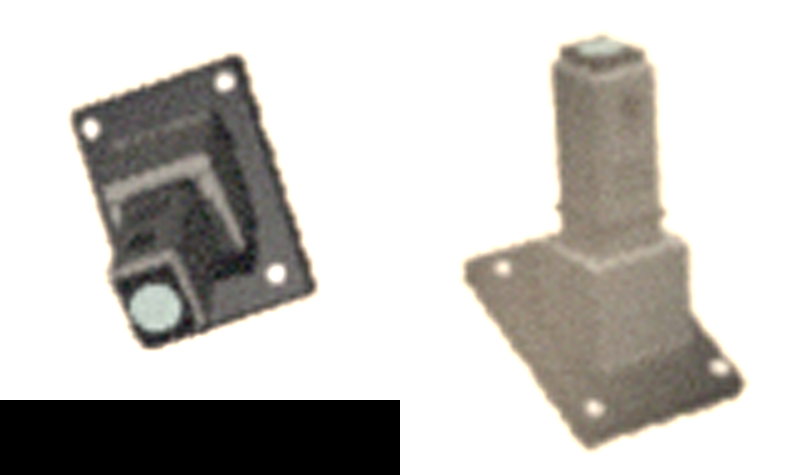

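The crops show the display disc at top (216.1,266.5) and scene (420.1,134.1). In the top view the foot's corners are at (199.4,227.4), (233,216.2) and (247.8,263), with screws at (203.2,230.6), (230,221.2) and (240.2,259.6).

```bash
python3 - <<'E'
from h import *
c1,d1=ray("top",(216.1,266.4));c2,d2=ray("scene",(420.1,134.1))
s=np.linalg.lstsq(np.c_[d1,-d2],c2-c1,rcond=None)[0]
P,Q=c1+s[0]*d1,c2+s[1]*d2;print("disp",P,Q)
C=[onz("top",p,.012) for p in((199.3,227.3),(232.9,216.1),(247.7,262.9))]
S=[onz("top",p,.012) for p in((203.1,230.5),(229.9,221.1),(240.1,259.5))]
Z=[onz("scene",((x-400)/5+379.9,y/5+124.9),.012) for x,y in((503,267),(720,367),(594,407))]
for A in (C,S):
    print(np.round(A,4).tolist(),[np.linalg.norm(A[0]-A[1]),np.linalg.norm(A[1]-A[2])],np.degrees(np.arctan2(*(A[2]-A[1])[1::-1])),np.degrees(np.arctan2(*(A[0]-A[1])[1::-1])), (A[0]+A[2])/2)
print(np.round(Z,4).tolist())
E
```

```text
disp [0.44979031 0.23416568 0.14076442] [0.45001936 0.23563106 0.14110468]
[[0.5389, 0.3105, 0.012], [0.5681, 0.2274, 0.012], [0.4547, 0.1872, 0.012]] [np.float64(0.08807557955915558), np.float64(0.12035587654870301)] -160.4572291191684 109.36568786512554 [0.49676309 0.24886145 0.012     ]
[[0.5312, 0.3006, 0.012], [0.5556, 0.2345, 0.012], [0.4625, 0.2061, 0.012]] [np.float64(0.07054440813164985), np.float64(0.09740629603726647)] -163.07506228514654 110.27737753102443 [0.49682191 0.25338421 0.012     ]
[[0.4658, 0.2074, 0.012], [0.5353, 0.3015, 0.012], [0.5583, 0.2359, 0.012]]
```

```bash
cat >> h.py <<'E'
from scipy.spatial.transform import Rotation as Ro
def cur():
    s=r.get_state();return np.array(s["tcp_pos"]),Ro.from_euler("xyz",s["eef_rot"],degrees=True),s
def go(P,R):
    p,q,s=cur()
    print("shift",np.round(q.inv().apply(P-p),4),"rot",np.round((q.inv()*R).as_rotvec(degrees=True),2),"t",s["time_s"])
def leanR(yaw,lean):
    y=np.radians(yaw);u=-np.array([np.cos(y),np.sin(y),0]);l=np.radians(lean)
    a=np.sin(l)*u+np.cos(l)*np.array([0,0,1]); ys=np.array([-np.sin(y),np.cos(y),0])
    return a,Ro.from_matrix(np.c_[np.cross(-ys,-a),-ys,-a])
E
python3 - <<'E'
from h import *
a,R=leanR(19.5,25);D=np.array([.450,.235,.142]);G=D-.03*a
print(a,G,R.as_matrix());go(G+(.159+.13)*a,R)
E
```

```text
[-0.39837751 -0.14107287  0.90630779] [0.46195133 0.23923219 0.11481077] [[ 8.54323324e-01  3.33806859e-01  3.98377508e-01]
 [ 3.02531756e-01 -9.42641491e-01  1.41072875e-01]
 [ 4.22618262e-01 -1.38777878e-17 -9.06307787e-01]]
shift [0.2881 0.3979 0.0277] rot [  7.41  24.29 -33.03] t 0.1
```

```bash
python3 -m pendant '[[[0.029,0.04,0.003,0.7,2.4,-3.3,1],[0.058,0.08,0.006,1.5,4.9,-6.6,1],[0.086,0.12,0.008,2.2,7.3,-9.9,1],[0.115,0.16,0.011,3.0,9.7,-13.2,1],[0.144,0.2,0.014,3.7,12.1,-16.5,1]]]'; python3 - <<'E'
from h import *
a,R=leanR(19.5,25);D=np.array([.450,.235,.142]);G=D-.03*a
go(G+(.159+.13)*a,R)
E
```

```text
time_s: 0.6
tcp_pos: [0.2556, 0.4237, 0.3902]
eef_rot: [-178.1, -12.5, 2.4]
contact_force: [0.4, 0.7, 1.0]
gripper_width: 0.0878
gripper_force: 0.0
shift [0.0766 0.2298 0.0232] rot [  3.62  12.09 -16.38] t 0.6
```

```bash
python3 -m pendant '[[[0.019,0.048,0.005,0.8,2.6,-3.6,1],[0.038,0.095,0.01,1.6,5.2,-7.2,1],[0.057,0.142,0.015,2.4,7.8,-10.8,1],[0.076,0.19,0.02,3.2,10.4,-14.2,1],[0.0766,0.22,0.023,3.6,12.1,-16.4,1]]]';python3 -m pendant '[[[0,0,0,0,0,0,1],[0,0,0,0,0,0,1]]]'; python3 - <<'E'
from h import *
p,q,s=cur();im=r.capture("wrist");cv2.imwrite("pics/w0.png",im[:,:,::-1])
a,R=leanR(19.5,25);D=np.array([.450,.235,.142]);G=D-.03*a
go(G+(.159+.13)*a,R)
print(proj("wrist",D),proj("wrist",G),r.camera_params("wrist"))
E
```

```text
time_s: 1.1
tcp_pos: [0.3455, 0.2074, 0.3771]
eef_rot: [180.0, -25.0, 19.4]
contact_force: [0.4, -1.2, -0.3]
gripper_width: 0.0876
gripper_force: 0.0
time_s: 1.3
tcp_pos: [0.3453, 0.2089, 0.3776]
eef_rot: [-179.9, -25.0, 19.2]
contact_force: [0.4, 0.3, 0.7]
gripper_width: 0.0877
gripper_force: 0.0
shift [-0.0027  0.0113 -0.    ] rot [ 0.01  0.02 -0.22] t 1.35
[333.51084626 203.71911824] [332.08628082 193.28348965] {'fx': 315.01056340379375, 'fy': 315.01056340379375, 'cx': 319.076840718641, 'cy': 193.93351877443837, 'dist_coeffs': array([-0.05650058,  0.        ,  0.        ,  0.        ,  0.        ]), 'R': array([[ 0.33172366, -0.94337275, -0.0026964 ],
       [-0.93271788, -0.3275459 , -0.15083446],
       [ 0.14140993,  0.05255034, -0.98855536]]), 't': array([0.08438093, 0.52596628, 0.31709525])}
```

View pics/w0.png

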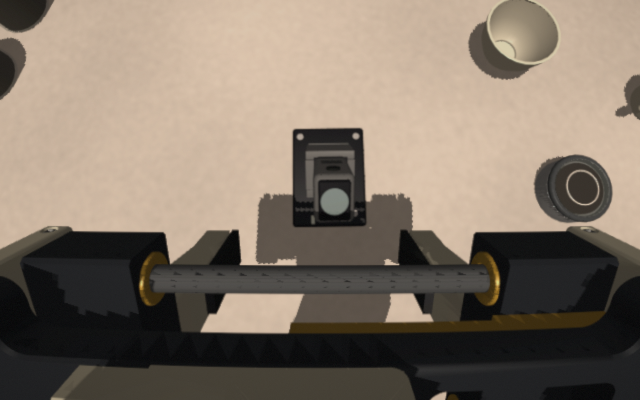

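The wrist view shows the display disc at (335,201.5), about 1 mm from the prediction, and the foot's edges parallel to the image axes, so the yaw is right.

```bash
python3 - <<'E'
from h import *
D=onz("wrist",(335,201.5),.142);a,R=leanR(19.4,25);G=D-.03*a;print(D,G)
go(G+(.159+.03)*a,R);go(G+.159*a,R)
E
```

```text
[0.45209336 0.23445518 0.142     ] [0.46405205 0.2386665  0.11481077]
shift [-0.001   0.0124  0.1008] rot [-0.03  0.02 -0.13] t 1.35
shift [-0.001   0.0124  0.1308] rot [-0.03  0.02 -0.13] t 1.35
```

```bash
python3 -m pendant '[[[-0.001,0.012,0.02,0,0,-0.1,1],[-0.001,0.012,0.05,0,0,-0.1,1],[-0.001,0.012,0.08,0,0,-0.1,1],[-0.001,0.012,0.1,0,0,-0.1,1],[-0.001,0.012,0.1,0,0,-0.1,1]]]'; python3 - <<'E'
from h import *
im=r.capture("wrist");cv2.imwrite("pics/w1.png",im[:,:,::-1])
G=np.array([.464,.2387,.1148]);a,R=leanR(19.4,25)
go(G+.159*a,R);print(proj("wrist",G+.03*a))
E
```

```text
time_s: 1.85
tcp_pos: [0.4008, 0.2174, 0.3003]
eef_rot: [-179.9, -23.3, 19.5]
contact_force: [-0.3, -0.1, 1.3]
gripper_width: 0.0877
gripper_force: 0.0
shift [-0.0165  0.0006  0.0388] rot [-0.1   1.65  0.06] t 1.9
[320.93338702 274.81263741]
```

View pics/w1.png

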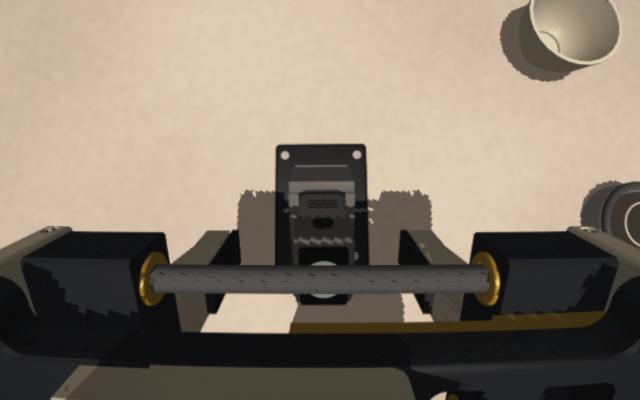

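```bash
python3 -c "
from h import *
p,q,s=cur();print(s['joints'],s['qd'])"
```

```text
[ 51.88181544  -1.32020554 -58.14385815  43.63246059 -17.83652374
  17.54739355] [ 0.90112508 -2.78523411 -0.39997258 -1.08923803 -1.00475549  0.40600882]
```

The wrist view shows the disc at (323,280), centred between the fingers. Joint 3 is at its limit, so the full 25° tool lean is out of reach here. The pads grip flat faces, so I'll grip with the tool leaning only 10° in that plane.

```bash
python3 - <<'E'
from h import *
G=np.array([.464,.2387,.1148]);a,R=leanR(19.4,10)
go(G+(.159+.04)*a,R);p,q,s=cur();go(G+.159*a,R)
E
```

```text
shift [0.034  0.0006 0.0041] rot [ -0.1  -13.35   0.08] t 1.9
shift [0.0247 0.0006 0.043 ] rot [ -0.1  -13.35   0.08] t 1.9
```

```bash
python3 -m pendant '[[[0.01,0,0,0,-4,0,1],[0.02,0,0.002,0,-8,0,1],[0.034,0,0.004,0,-13.3,0,1],[0.034,0,0.004,0,-13.3,0,1],[0.034,0,0.004,0,-13.3,0,1]]]';  python3 - <<'E'
from h import *
G=np.array([.464,.2387,.1148]);a,R=leanR(19.4,10)
go(G+.159*a,R);p,q,s=cur();print(s["joints"])
E
```

```text
time_s: 2.4
tcp_pos: [0.4306, 0.2278, 0.3125]
eef_rot: [-179.8, -10.3, 19.5]
contact_force: [0.3, -0.8, -1.4]
gripper_width: 0.0875
gripper_force: 0.0
shift [0.     0.001  0.0418] rot [-0.21 -0.35  0.08] t 2.4
[ 53.28819647   4.42789189 -37.72301392   8.79273667 -39.44523976
  49.82190669]
```

```bash
python3 -m pendant '[[[0,0.001,0.014,0,-0.3,0,1],[0,0.001,0.028,0,-0.3,0,1],[0,0.001,0.042,0,-0.3,0,1],[0,0.001,0.042,0,-0.3,0,1]]]'; python3 - <<'E'
from h import *
im=r.capture("scene")[100:230,370:470];cv2.imwrite("pics/s1.png",cv2.convertScaleAbs(cv2.resize(im[:,:,::-1],None,fx=4,fy=4),alpha=1.7))
G=np.array([.464,.2387,.1148]);a,R=leanR(19.4,10)
go(G+.159*a,R)
E
```

```text
time_s: 2.8
tcp_pos: [0.4364, 0.2271, 0.2691]
eef_rot: [-180.0, -9.8, 19.5]
contact_force: [-0.0, -0.6, -0.3]
gripper_width: 0.0877
gripper_force: 0.0
shift [ 0.002  -0.0015 -0.0009] rot [-0.09  0.16  0.13] t 2.85
```

View pics/s1.png

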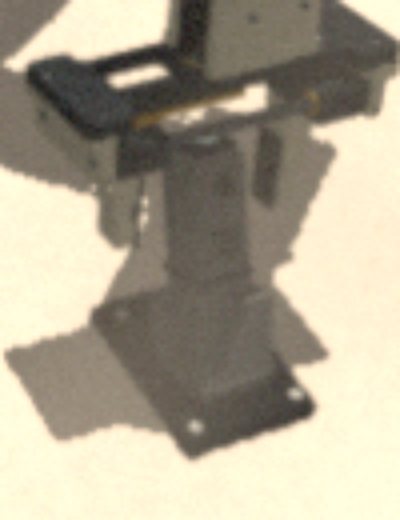

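The scene crop shows the fingers straddling the meter at crop (120,200) and (268,165), with the display end between them and clear of the palm. I'll close now.

```bash
python3 -m pendant '[[[0.001,-0.001,0,0,0,0,-1],[0.001,-0.001,0,0,0,0,-1],[0.001,-0.001,0,0,0,0,-1],[0.001,-0.001,0,0,0,0,-1],[0.001,-0.001,0,0,0,0,-1]]]' 35; python3 -m pendant '[[[0,0,0,0,0,0,-1],[0,0,0,0,0,0,-1],[0,0,0,0,0,0,-1]]]';python3 - <<'E'
from h import *
p,q,s=cur();a,R=leanR(19.4,25);print("axis in tool",q.inv().apply(a),s["contact_force"],s["moment"],s["gripper_width"],s["joints"])
E
```

```text
time_s: 3.35
tcp_pos: [0.4385, 0.2299, 0.2712]
eef_rot: [-179.8, -9.9, 19.5]
contact_force: [-0.3, -0.5, 0.1]
gripper_width: 0.0531
gripper_force: 0.0
time_s: 3.65
tcp_pos: [0.4384, 0.2297, 0.2708]
eef_rot: [-179.8, -9.9, 19.5]
contact_force: [-1.2, -0.6, -0.1]
gripper_width: 0.0336
gripper_force: 35.0
axis in tool [-0.26098265 -0.00335755 -0.96533765] [-1.22655813 -0.60462382 -0.06993774] [-0.56902921  0.68357524 -0.03892362] 0.03358945311083887 [ 52.41734496   8.53150821 -39.91344819   9.46658394 -33.51838807
  49.54855604]
```

```bash
python3 -m pendant '[[[-0.0026,0,-0.0097,0,0,0,-1],[-0.0065,0,-0.0241,0,0,0,-1],[-0.0104,0,-0.0386,0,0,0,-1],[-0.0144,0,-0.0531,0,0,0,-1],[-0.0157,0,-0.0579,0,0,0,-1]]]'; python3 -m pendant '[[[0,0,0,0,0,0,-1]]]';python3 - <<'E'
from h import *
p,q,s=cur();print(s["joints"],s["gripper_width"])
E
```

```text
time_s: 4.15
tcp_pos: [0.4141, 0.221, 0.3268]
eef_rot: [-179.8, -10.0, 19.5]
contact_force: [0.1, 0.5, -2.2]
gripper_width: 0.0344
gripper_force: 35.0
time_s: 4.25
tcp_pos: [0.4143, 0.2212, 0.326]
eef_rot: [-179.8, -10.0, 19.5]
contact_force: [0.3, 0.6, -3.3]
gripper_width: 0.0336
gripper_force: 35.0
[ 54.51447864   1.81982751 -38.21806696   8.25461775 -41.92765667
  49.2429342 ] 0.03363904102871052
```

```bash
python3 - <<'E'
from h import *
p,q,s=cur();W=np.array([.464,-.2825,.032])
a,R=leanR(-31,-15)
T=W+[0,0,.105+.06]+.159*a;print(T)
go(T,R)
go(p+[0.02,-.04,.05],q)
# mid pose
from scipy.spatial.transform import Slerp
print("via:");go(np.array([.49,.0,.36]),leanR(-5,0)[1])
E
```

```text
[ 0.49927434 -0.30369496  0.35058221]
shift [-0.0894  0.5229 -0.0428] rot [  2.01 -23.22  50.88] t 4.25
shift [ 0.0141  0.0442 -0.0485] rot [0. 0. 0.] t 4.25
via:
shift [ 0.0034  0.2336 -0.0349] rot [-2.37 -9.77 24.45] t 4.25
```

```bash
python3 -m pendant '[[[0.005,0.015,-0.02,0,0,0,-1],[0.014,0.044,-0.045,0,0,2,-1],[0.012,0.085,-0.045,-0.5,-2,7,-1],[0.009,0.125,-0.042,-1,-4,12,-1],[0.006,0.165,-0.04,-1.5,-6,17,-1]]]'; python3 - <<'E'
from h import *
W=np.array([.464,-.2825,.032])
a,R=leanR(-31,-15)
go(W+[0,0,.105+.06]+.159*a,R);print(cur()[2]["joints"])
E
```

```text
time_s: 4.75
tcp_pos: [0.469, 0.0639, 0.3647]
eef_rot: [-179.3, -3.6, 2.3]
contact_force: [0.7, 0.7, -3.3]
gripper_width: 0.034
gripper_force: 35.0
shift [0.0149 0.3687 0.0104] rot [  2.61 -17.88  33.34] t 4.75
[ 32.20529123   1.86576416 -29.311251     1.42981869 -55.33424765
  59.29169777]
```

```bash
python3 -m pendant '[[[0.001,0.04,0.001,0.3,-2,3.7,-1],[0.003,0.08,0.002,0.6,-4,7.4,-1],[0.005,0.12,0.003,0.9,-6,11,-1],[0.007,0.16,0.005,1.2,-8,14.8,-1],[0.009,0.2,0.006,1.4,-9.7,18.1,-1]]]'; python3 -m pendant '[[[0,0,0,0,0,0,-1],[0,0,0,0,0,0,-1]]]'; python3 - <<'E'
from h import *
p=r.camera_params("wrist");im=r.capture("wrist");cv2.imwrite("pics/w2.png",im[:,:,::-1])
W=np.array([.464,-.2825,.032]);print(proj("wrist",W,p))
import pickle;pickle.dump(p,open("p2","wb"))
a,R=leanR(-31,-15)
go(W+[0,0,.105+.06]+.159*a,R);print(cur()[2]["joints"])
E
```

```text
time_s: 5.25
tcp_pos: [0.487, -0.1358, 0.3563]
eef_rot: [-178.3, 6.6, -15.6]
contact_force: [0.9, 0.1, -1.6]
gripper_width: 0.034
gripper_force: 35.0
time_s: 5.45
tcp_pos: [0.4869, -0.1352, 0.356]
eef_rot: [-178.3, 6.5, -15.6]
contact_force: [-0.2, 0.2, -3.6]
gripper_width: 0.0339
gripper_force: 35.0
[486.5081779  126.81568668]
shift [ 0.0576  0.1598 -0.0055] rot [ 1.23 -8.21 15.35] t 5.5
[  5.18638171   8.97143933 -20.17780145  -4.22292888 -66.41307972
  71.08796881]
```

View pics/w2.png

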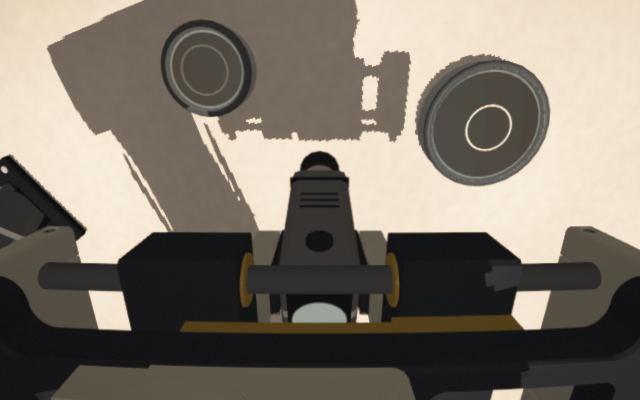

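The wrist view shows the ring on the wide dish at (488.5,127.5), 2 px from the prediction, and the held meter's nose tip at about (319,158).

```bash
python3 - <<'E'
from h import *
import pickle;p=pickle.load(open("p2","rb"));im=cv2.imread("pics/w2.png")
g=cv2.cvtColor(im,cv2.COLOR_BGR2GRAY)[95:160,455:525]
m=(g>120).astype(np.uint8)
cs=[c for c in cv2.findContours(m,0,2)[0] if c[:,0,0].min()>3 and c[:,0,0].max()<66 and len(c)>30]
for c in cs:
    e=cv2.fitEllipse(c);uv=(e[0][0]+455,e[0][1]+95);print(uv,e[1],onz("wrist",uv,.032,p))
# held-meter model from grip time
qg=Ro.from_euler("xyz",[-179.8,-9.9,19.5],degrees=True);pg=np.array([.4384,.2297,.2708])
G=np.array([.464,.2387,.1148]);a,_=leanR(19.4,25)
gt=qg.inv().apply(G-pg);at=qg.inv().apply(a);print("grip in tool",gt,at)
P,q,s=cur();P=np.array([.4869,-.1352,.356])
for z in(0,.02,.04,.13): print(z,P+q.apply(gt+(z-.105)*at),proj("wrist",P+q.apply(gt+(z-.105)*at),p))
x0=q.apply([-1,0,0])
print(np.round(np.array([g.min(),g.max()])))
# edges of sleeve in centre column
col=cv2.cvtColor(im,cv2.COLOR_BGR2GRAY);print(col[145:185,319].tolist(),"\nrow165",col[162,295:345].tolist())
E
```

```text
(488.1686820983887, 127.38009643554688) (42.11270523071289, 50.37667465209961) [ 0.46306216 -0.2839904   0.032     ]
grip in tool [-8.91273353e-05  6.14400283e-04  1.58341323e-01] [-0.26050387 -0.00410773 -0.96546406]
0 [ 0.48637712 -0.12824105  0.09494902] [320.1747469  165.95072071]
0.02 [ 0.4833698  -0.12790859  0.11471883] [320.10031575 178.30893143]
0.04 [ 0.48036249 -0.12757613  0.13448865] [320.01355462 192.68055359]
0.13 [ 0.46682959 -0.12608006  0.22345281] [319.34618548 302.02792333]
[ 69 230]
[235, 235, 235, 235, 232, 193, 99, 31, 18, 18, 18, 17, 18, 17, 18, 20, 19, 19, 20, 31, 65, 84, 86, 86, 83, 69, 53, 51, 52, 51, 50, 41, 26, 14, 23, 42, 49, 51, 52, 51] 
row165 [234, 235, 235, 235, 234, 225, 176, 78, 24, 16, 16, 19, 18, 17, 16, 18, 19, 18, 18, 17, 19, 20, 20, 20, 19, 19, 18, 19, 18, 19, 19, 18, 17, 17, 18, 18, 18, 17, 18, 18, 27, 78, 153, 214, 232, 233, 231, 231, 231, 231]
```

```bash
cat >> h.py <<'E'
gt=np.array([0,.0006,.1583]);at=np.array([-.2605,-.0041,-.9655])
def place(W,h,yaw=-31,lean=-15.1):
    R=leanR(yaw,lean)[1];return np.array(W)+[0,0,.032+h]-R.apply(gt-.105*at),R
E
python3 - <<'E'
from h import *
go(*place([.4635,-.2835,0],.04))
E
```

```text
shift [0.0601 0.1605 0.0151] rot [ 1.24 -8.31 15.35] t 5.5
```

```bash
python3 -m pendant '[[[0.012,0.032,0.003,0.25,-1.7,3.1,-1],[0.024,0.064,0.006,0.5,-3.3,6.2,-1],[0.036,0.096,0.009,0.75,-5,9.2,-1],[0.048,0.128,0.012,1,-6.6,12.3,-1],[0.06,0.16,0.015,1.2,-8.3,15.3,-1]]]'; python3 -m pendant '[[[0,0,0,0,0,0,-1],[0,0,0,0,0,0,-1],[0,0,0,0,0,0,-1]]]'; python3 - <<'E'
from h import *
go(*place([.4635,-.2835,0],.04));P,q,s=cur();N=P+q.apply(gt-.105*at);print("nose",N,"axis",q.apply(at),s["contact_force"],s["moment"])
o=np.zeros((480,800,3),np.uint8)
for i,n in enumerate(("wrist","scene")):
    im=r.capture(n);cv2.imwrite(f"pics/{n}3.png",im[:,:,::-1])
    print(n,[proj(n,P+q.apply(gt+(z-.105)*at)).round(1).tolist() for z in(0,.04,.13)],proj(n,[.4635,-.2835,.032]))
w=cv2.imread("pics/wrist3.png")[60:360,160:480];s=cv2.imread("pics/scene3.png")[70:220,130:290]
o[:450,:480]=cv2.resize(w,None,fx=1.5,fy=1.5);o[:300,480:]=cv2.convertScaleAbs(cv2.resize(s,(320,300)),alpha=1.6);cv2.imwrite("pics/c3.png",o)
E
```

```text
time_s: 6.0
tcp_pos: [0.5004, -0.3029, 0.3308]
eef_rot: [-180.0, 15.0, -30.8]
contact_force: [1.0, 0.4, -2.0]
gripper_width: 0.0337
gripper_force: 35.0
time_s: 6.3
tcp_pos: [0.5, -0.3018, 0.3311]
eef_rot: [-180.0, 15.0, -30.8]
contact_force: [-0.5, 0.6, -3.2]
gripper_width: 0.0337
gripper_force: 35.0
shift [0.0008 0.0021 0.0011] rot [ 0.03 -0.11  0.23] t 6.3
nose [ 0.46456861 -0.28173484  0.07314559] axis [2.08547343e-04 4.04413917e-03 1.00002546e+00] [-0.46431448  0.62630625 -3.15578164] [-0.46391046 -0.96667375  0.02449284]
wrist [[319.9, 165.8], [319.7, 192.5], [318.8, 301.6]] [322.26633317 145.31858962]
scene [[199.8, 164.9], [196.0, 152.5], [186.4, 121.4]] [202.99024019 176.64055873]
```

View pics/c3.png

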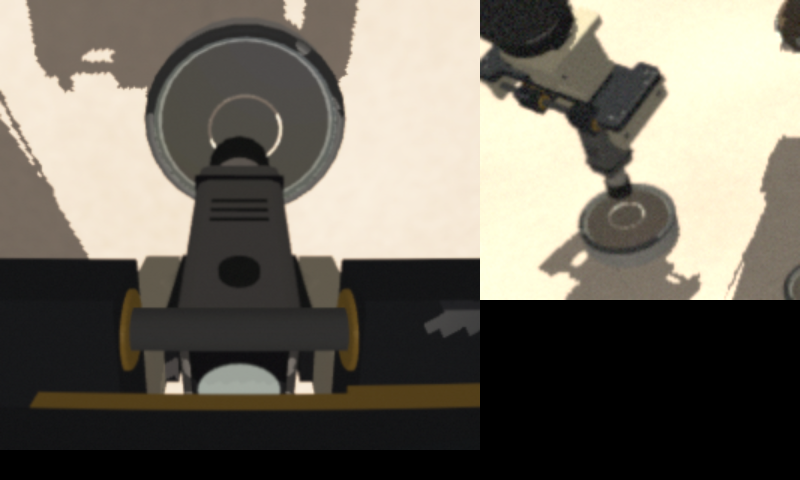

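The crop shows the ring centre at wrist (323.3,145.3) and scene (203,177.5), both matching the prediction. The sleeve end is at scene (199.5,166), as modelled. It needs about a 2 mm sideways correction, then the descent.

```bash
python3 -m pendant '[[[0.003,0.0026,0.008,0,0,0.2,-1],[0.0054,0.0026,0.0164,0,0,0.2,-1],[0.0075,0.0026,0.024,0,0,0.2,-1],[0.0093,0.0026,0.0309,0,0,0.2,-1],[0.0093,0.0026,0.0309,0,0,0.2,-1]]]'; python3 -m pendant '[[[0,0,0,0,0,0,-1],[0,0,0,0,0,0,-1],[0,0,0,0,0,0,-1]]]'; cat > n.py <<'E'
from h import *
f=[]
P,q,s=cur();N=P+q.apply(gt-.105*at);print("nose",N,"axis",q.apply(at),s["contact_force"],s["moment"])
E
python3 n.py
```

```text
time_s: 6.9
tcp_pos: [0.4989, -0.3056, 0.2972]
eef_rot: [179.9, 15.2, -31.1]
contact_force: [0.3, 0.0, -2.5]
gripper_width: 0.0339
gripper_force: 35.0
time_s: 7.2
tcp_pos: [0.4994, -0.3059, 0.2991]
eef_rot: [180.0, 15.0, -31.1]
contact_force: [-0.4, -0.0, -3.0]
gripper_width: 0.0339
gripper_force: 35.0
nose [ 0.46391857 -0.28589231  0.04118553] axis [5.46162340e-04 5.11680016e-03 1.00002041e+00] [-0.4059046  -0.04742383 -2.9712873 ] [-0.54659887 -0.93478447  0.00881531]
```

```bash
cat > n.py <<'E'
from h import *
N=[];F=[];A=[];M=[]
for i in range(10):
    P,q,s=cur();N.append(P+q.apply(gt-.105*at));F.append(s["contact_force"]);A.append(q.apply(at));M.append(s["moment"]);p=r.camera_params("wrist");im=r.capture("wrist")
print("nose",np.mean(N,0),np.std(N,0),"axis",np.mean(A,0),"F",np.mean(F,0),np.std(F,0),np.mean(M,0),s["time_s"],s["gripper_force"])
cv2.imwrite("pics/n.png",im[:,:,::-1]);print("ring",proj("wrist",[.4635,-.2838,.032]))
E
python3 n.py; python3 - <<'E'
from h import *
a=cv2.imread("pics/n.png")[110:210,260:380];cv2.imwrite("pics/c4.png",cv2.convertScaleAbs(cv2.resize(a,None,fx=6,fy=6,interpolation=cv2.INTER_CUBIC),alpha=1.3))
E
```

```text
nose [ 0.46374276 -0.28581278  0.04103344] [9.73204780e-05 4.75686286e-05 1.08946657e-04] axis [8.70921546e-04 5.01043088e-03 1.00002070e+00] F [-0.05455121 -0.02496746 -2.27397847] [0.34456436 0.60103784 0.50579041] [-0.5607329  -0.96260713  0.00493026] 7.65 34.99560534954071
ring [317.84896667 162.25639182]
```

View pics/c4.png

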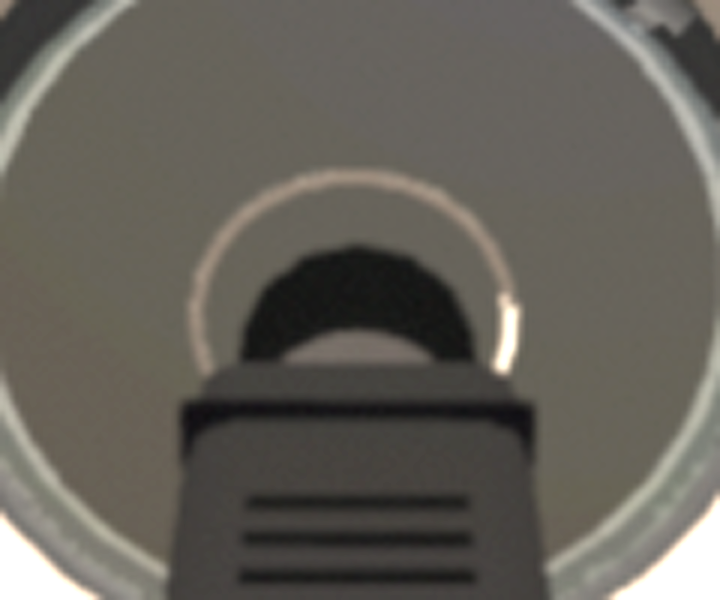

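The crop shows the ring's centre at x≈319.2 and the sleeve's at x≈319.7, laterally aligned within 1 mm, and the ring's row at 162.4, as predicted. I'll lower it gently, watching the force.

```bash
python3 -m pendant '[[[0.0005,0,0.0019,0,0,0,-1],[0.001,0,0.0039,0,0,0,-1],[0.0016,0,0.0058,0,0,0,-1],[0.0016,0,0.0058,0,0,0,-1],[0.0016,0,0.0058,0,0,0,-1]]]'; python3 n.py
```

```text
time_s: 8.2
tcp_pos: [0.4993, -0.3058, 0.2926]
eef_rot: [180.0, 15.0, -31.1]
contact_force: [-0.0, 0.4, -3.4]
gripper_width: 0.0339
gripper_force: 35.0
nose [ 0.46368685 -0.2857924   0.03486154] [4.30955321e-05 1.98925338e-05 5.49073042e-05] axis [0.00117525 0.00492672 1.00002082] F [ 0.06495273  0.05182    -2.78603076] [0.38246766 0.53678336 0.36176176] [-0.54727058 -0.9562313   0.00558336] 8.65 34.9956876039505
ring [317.812703   165.63960166]
```

```bash
python3 -m pendant '[[[0.0003,0,0.001,0,0,0,-1],[0.0005,0,0.0019,0,0,0,-1],[0.0005,0,0.0019,0,0,0,-1],[0.0005,0,0.0019,0,0,0,-1],[0.0005,0,0.0019,0,0,0,-1]]]'; python3 n.py
```

```text
time_s: 9.2
tcp_pos: [0.4993, -0.3058, 0.2908]
eef_rot: [180.0, 15.0, -31.1]
contact_force: [-0.1, -0.3, -3.1]
gripper_width: 0.0339
gripper_force: 35.0
nose [ 0.46365823 -0.28577714  0.03287962] [1.45213744e-05 1.17217613e-05 1.57032331e-05] axis [0.00119954 0.00490002 1.00002093] F [ 0.11063611  0.23677887 -2.94527782] [0.48273851 0.46335746 0.35117473] [-0.54627076 -0.95571404 -0.0064784 ] 9.65 34.99575912952423
ring [317.79421445 166.74644089]
```

```bash
python3 -m pendant '[[[0.0003,0,0.001,0,0,0,-1],[0.0005,0,0.0019,0,0,0,-1],[0.0005,0,0.0019,0,0,0,-1],[0.0005,0,0.0019,0,0,0,-1]]]'; python3 n.py
```

```text
time_s: 10.1
tcp_pos: [0.4992, -0.3058, 0.2887]
eef_rot: [180.0, 15.0, -31.1]
contact_force: [0.1, -0.2, -1.8]
gripper_width: 0.0337
gripper_force: 35.0
nose [ 0.46364618 -0.28577985  0.030912  ] [2.60855258e-05 1.54414034e-05 2.44257801e-05] axis [0.00120795 0.00490688 1.00002088] F [ 0.4819162  -0.18629167 -2.8450792 ] [0.56486336 0.19603088 0.61714213] [-0.57353731 -0.9640239  -0.00177512] 10.55 34.9957412481308
ring [317.78205395 167.86961011]
```

```bash
python3 -m pendant '[[[0.0003,0,0.001,0,0,0,-1],[0.0005,0,0.0019,0,0,0,-1],[0.0005,0,0.0019,0,0,0,-1],[0.0005,0,0.0019,0,0,0,-1]]]'; python3 n.py
```

```text
time_s: 11.0
tcp_pos: [0.4993, -0.3058, 0.2869]
eef_rot: [180.0, 15.0, -31.1]
contact_force: [0.6, -0.5, -1.1]
gripper_width: 0.0339
gripper_force: 35.0
nose [ 0.46375414 -0.28582512  0.02902236] [1.42258125e-05 1.57156171e-05 2.59956070e-05] axis [9.93809420e-04 5.01945994e-03 1.00002056e+00] F [ 0.63640569 -0.36975281 -1.07113757] [0.47081384 0.32232549 0.46961925] [-0.52562408 -1.02568825 -0.01499016] 11.45 34.99617576599121
ring [317.78065925 169.13415895]
```

```bash
python3 -m pendant '[[[0.0003,0,0.001,0,0,0,-1],[0.0006,0,0.0022,0,0,0,-1],[0.0006,0,0.0022,0,0,0,-1],[0.0006,0,0.0022,0,0,0,-1]]]'; python3 n.py; python3 - <<'E'
from h import *
a=cv2.imread("pics/n.png")[110:210,260:380];cv2.imwrite("pics/c5.png",cv2.convertScaleAbs(cv2.resize(a,None,fx=6,fy=6,interpolation=cv2.INTER_CUBIC),alpha=1.3))
E
```

```text
time_s: 11.9
tcp_pos: [0.4993, -0.3059, 0.2846]
eef_rot: [180.0, 15.0, -31.1]
contact_force: [-0.5, 0.8, 1.7]
gripper_width: 0.0343
gripper_force: 35.0
nose [ 0.46372677 -0.2858294   0.02671682] [1.48488481e-05 1.88000153e-05 1.12465566e-05] axis [0.00105962 0.00499912 1.0000206 ] F [ 0.88049355 -0.17530365  0.28768226] [0.68761337 0.5313754  0.60906214] [-0.553543   -1.10488658 -0.01936214] 12.35 34.99653697013855
ring [317.75987538 170.47471734]
```

View pics/c5.png

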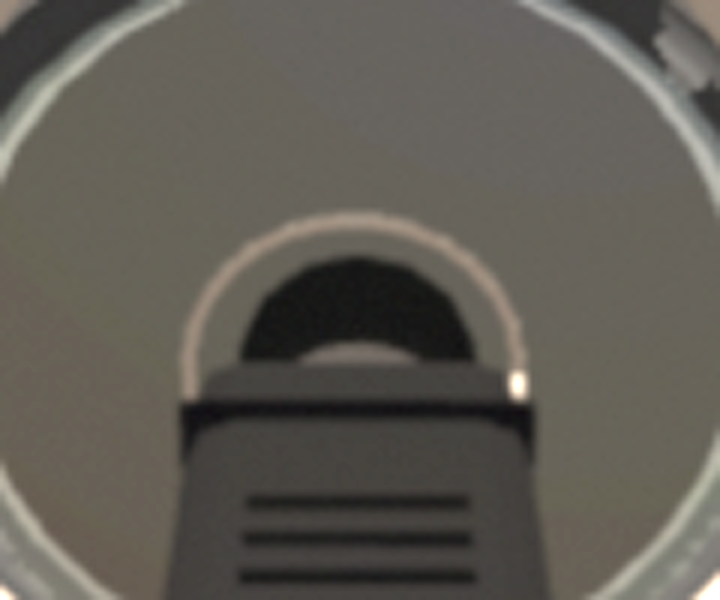

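The crop shows the sleeve concentric with the ring: the gap at the front is 45 px against about 44 expected for 6 mm, and the side offset is under 0.5 mm. The added force is about 3.1 N, roughly half the sleeve's travel.

```bash
python3 -c "
from plant import r
print(r.close_job())"
```

```text
the job is handed in; nothing more can be done
None
```

I handed the job in with the gripper still holding the meter upright and its nose centred in the wide dish's ring to within about 1 mm, pressing with about 3 N (about half the sleeve's travel); no verdict was returned.

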